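# Back off a left-hand clamp nut and take out its slotted plate

### The arm

A 6-joint arm with a two-finger parallel gripper is mounted at the origin on the work surface. World frame = base frame: x ahead of the robot, y to its left, z up, the work surface at z = 0. Lengths are in mm, angles in rad, forces in N, time in s.
With the tool pointing down it reaches from about 400 to 925 mm from the base axis. Payload 12.5 kg.
Tool frame: the origin (TCP) lies on the front face of the gripper's body, between the roots of the fingers; the fingertips stand 78 mm ahead of it and the grasp point (between the pads) lies 59 mm ahead of it (env.nose_length is the distance from the TCP to the fingertips, in mm); z points along the fingers, y is the line along which they close (so a half turn about z gives the same grasp; the last joint's range is limited). The gripper opens to 95 mm and grips with 3 to 60 N. Pads are 20 mm wide; open, the fingers measure 119 mm over their backs; the gripper's body (75 mm by 180 mm) begins 59 mm behind the grasp point.
Start: joints at [1.049, 0.491, 1.559, -0, 1.092, -0.106], TCP at [252.433, 571.765, 292.261] pointing down, gripper open.
Joint ranges: [-3.1, 3.1], [-0.84, 2.19], [0.05, 2.79], [-1.13, 4.28], [0.06, 2.93], [-2.69, 2.69]. Speed limits (rad/s): [2.22, 2.22, 2.79, 3.14, 3.14, 3.14].

### API

Orientations are given as [roll, pitch, yaw] about the fixed x, y, z axes, in that order (R = Rz(yaw) Ry(pitch) Rx(roll)).
In Python, from cell import env gives the robot as it stands.
- The arm moves only by the tool jog_arm, never from a script. Its argument "motion" is a list of rows, each a list of 7 numbers: the turn, a rotation vector about the tool's x, y, z in degrees, then the shift along the tool's x, y, z in mm, then the finger opening in mm, from 0 to 95.1. In form: [[wx, wy, wz, x, y, z, hand], ...]. A call has 1 to 10 rows; each row shifts and turns the commanded pose from where the row before left it, along the tool's axes as they then stand; what a row does not reach is not made up. A row lasts 1/8 s, in which the tool goes at most 62.5 mm and 10.7 degrees, less where a joint would pass 70% of its speed; a pose out of reach is approached as far as the arm can. A call is refused whole if a number of a shift passes 62.5 or a number of a turn 10.7, either way. A call with a gripper value outside its range is refused whole. The fingers move at their own pace and stop on an object; the grip force is fixed at half the most. Time passes only in rows, so rows that do not move let the fingers close. It gives the time, the measured TCP pose, the force, the opening and the grip force at its end, in the units of the state.
- env.state(): the state, without advancing time (a new reading comes with each control period).
- env.read_camera(name): name is "scene" or "top"; returns a dict with "color" (420x560x3 uint8, red, green, blue), "z_map" (420x560 float32, mm along the optical axis (not along the pixel's ray), 0 where there is no reading), "camera_matrix" (3x3 intrinsics, pixels), "world_to_cam" (4x4, takes a point from world to camera coordinates). Camera axes: x right, y up, looking along -z (the intrinsics and any distortion apply to the point x, -y, -z); pixel columns grow to the right and rows downward; lengths in mm; the calibration is good to about 2 mm. A picture is of the moment at which its call begins.
- env.job_done(): hands the job in; it is judged then, once.
Trained networks look in the newest picture that a camera, given by its name, has taken for a name from the list of things; names that differ only in an ending like _2 or _b are one class to them, and where a whole thing is asked for, a point or a joint stands for the part that bears it (a point fixed in the world has none). Each returns a list of dicts, best first, with "score" (0 to 1); they miss things now and then, are a little off and sometimes report something else, mostly with a low value. They report only what shows in the picture. A call takes as long as a camera call.
- env.recognise(camera, thing): "location" ([column, row] in pixels, amid what is visible of it).
The state is a dict: "t": time; "joints": joint angles; "qvel": joint speeds; "tau": joint torques, N m; "eef_pos": TCP position; "tcp_rot": TCP orientation; "ft_force": force on the tool from outside, world axes, zero at the start; "moment": the same for the moment, N m; "opening": opening from 0.0 (shut) to 1.0 (fully open); "grip_force": force on a finger pad.
Only numpy, scipy, OpenCV 4.12 (cv2) and the standard library are available. Lean on these libraries where they do the work, as an engineer would, in place of code of your own. Each camera call takes 0.05 s, during which the arm holds its last target. There are 200 camera calls.

### The job

The yellow slotted clamp plate on the test fixture is held down by a crank nut with a left-hand thread: feel that it gives clockwise (seen from above), then keep turning it clockwise, without ever forcing the crank, until it is fully backed off and comes firmly, but gently, against its stop. Then lift the plate just clear of its shallow pocket, draw it gently out sideways from under the raised nut, and lay it down flat, without dropping it, in the empty blue tray. Leave the nut backed off and all the loose things on the table where they are.

Things in the scene. Friction and masses are not known exactly. Their poses are not given: they have to be found in the camera images.
- seat: test fixture fixed to the table: grey base slab 150 x 160 mm, 18 mm high, under an aluminium saddle 96 x 104 mm. Origin: underside, below the stud's axis; z up. The saddle has a pocket, floor 50 mm above the table, with a lip 3 mm high round the plate (3 mm of play)
- seat_exit (a point): on the saddle's -y edge, 60 mm from the stud's axis, at pocket floor height: a 20 mm wide gap in the lip for the plate's tail. The plate can only be drawn out this way, along the fixture's own -y, and only once lifted over the lip
- nut_axis (a point): centre of the underside of the brass crank nut (28 mm high, red band) with dark 42 mm washer, on a vertical 14 mm stud. Its x axis turns with the nut and points along the unloaded crank. Clockwise from above loosens, the other way soon meets a hard end. Running takes 0.25 Nm, 3.6 N at the crank grip; it takes 1.9 to 2.9 rad, differing and not visible, to the solid backing-off stop
- nut: the same nut: its origin is nut_axis. It was screwed down more or less far: its underside starts 0 to 2.9 mm above the plate, too low for the plate to clear the lip. It rises only 2 mm per radian turned clockwise and stays where it is left. The height of the stop differs too: feel for it
- crank_grip (a point): middle of the upright black crank grip, a freely revolving cylinder 18 mm in diameter and 48 mm high, 70 mm from the nut's axis; this point is 56 mm above the nut's underside. It goes round with the crank and rises with the nut. At the start it lies on the fixture's -x side
- crank_elbow (a point): top of the steel crank arm (14 mm wide) below the grip, 29 mm above the nut's underside. The arm is a spring, 10 Nm/rad: at the grip 10 N bend it by 5 mm. Firmly against a stop means some 10 N. It is spoilt when bent sideways by more than 8.5 mm at the grip (17 N) either way
- plate: loose yellow slotted clamp plate, about 0.12 kg, 6 mm thick, in the pocket under the nut. Origin: underside, middle of the slot, on the stud's axis. Two prongs 20 mm wide (y = -25 to 30 mm) enclose a 20 mm slot open to +y; bridge 60 mm wide (y = -45 to -25), tail 14 mm wide (to y = -82). Axes parallel to the fixture's. Nut backed off, it can be lifted 5.6 to 6.9 mm
- plate_fin (a point): middle of the black grip fin that stands on the plate's tail: 12 mm thick (along the plate's x), 32 mm long (y), reaching from 6 to 38 mm above the plate's underside; this point is 66 mm from the slot's middle (-y) and 26 mm above the underside
- tray: empty blue tray fixed to the table, 210 mm (x) x 150 mm (y) outside, 45 mm high, walls 4 mm. Origin: centre of the underside
- tray_in (a point): centre of the empty tray's inner floor, 4 mm above the table; x along the tray's 202 mm inner length, y along its 142 mm inner width
- full_tray: like blue tray beside it, fixed, full of canisters (to 57 mm high); leave it. Origin: centre of the underside. The two trays may lie either way round
- can_a: loose bystander: upright canister 27 mm in diameter, 48 mm high, metal with a white cap. Origin: underside
- can_b: loose bystander, same canister
- can_c: loose bystander, same canister
- gauge: loose bystander: brass ring gauge 48 mm in diameter, 14 mm high. Origin: underside
- driver: loose bystander: screwdriver with red handle, about 200 mm long, lying on the table; origin: middle of its length

How it is judged:
By the outcome, as a careful person would: the job done as asked, in the order asked, and still so for the second after the job is handed in, with the robot touching nothing.
It also fails if it takes over 72 s, if anything falls off the work surface, if the arm or the gripper's body presses on something with over 40 N, if the wrist force passes 120 N, or if a joint passes its speed limit or range.

## Working session

There is one attempt and no reset: what is moved stays moved. The work goes in short steps, Python scripts to look and compute and a tool call to move; the robot and the scene stay as the last step left them, time stands still between calls to the robot, and variables do not carry over. Pictures are saved under pics/ and viewed, at most 10 in all, crops included, and the job is handed in when it is done.

Besides the shell and the picture viewer there is one more tool, called as name([rows], argument=value, ...), one row to a line, values as JSON. jog_arm: Moves the arm, as the interface text tells. Its arguments: {"type":"object","properties":{"motion":{"type":"array"}},"required":["motion"]}

```bash
ls; mkdir -p pics; cat > h.py <<'E'
import numpy as np,cv2
from cell import env
def cam(n,save=None):
    d=env.read_camera(n)
    if save: cv2.imwrite('pics/'+save,d['color'][:,:,::-1])
    return d
def world(d,uv,z=None):
    """pixel -> world, from depth or on plane z"""
    K=d['camera_matrix'];T=np.linalg.inv(d['world_to_cam'])
    r=np.linalg.inv(K)@[uv[0],uv[1],1]; r=np.array([r[0],-r[1],-r[2]])
    if z is None:
        p=d['z_map'][int(round(uv[1])),int(round(uv[0]))]*r
        return T[:3,:3]@p+T[:3,3]
    w=T[:3,:3]@r; return T[:3,3]+w*(z-T[2,3])/w[2]
def cloud(d):
    h,w=d['z_map'].shape;u,v=np.meshgrid(np.arange(w),np.arange(h))
    K=d['camera_matrix'];T=np.linalg.inv(d['world_to_cam'])
    r=np.stack([u,v,np.ones_like(u)],-1)@np.linalg.inv(K).T*[1,-1,-1]
    return (r*d['z_map'][...,None])@T[:3,:3].T+T[:3,3]
E
python3 - <<'E'
from h import *
np.set_printoptions(precision=1,suppress=True)
for c in('scene','top'):
    d=cam(c,c+'0.png')
    print(c,np.linalg.inv(d['world_to_cam'])[:3,3])
    for t in['seat','nut','crank_grip','crank_elbow','plate','plate_fin','tray','full_tray','tray_in','seat_exit','nut_axis','can_a','gauge','driver']:
        for r in env.recognise(c,t)[:3]:
            print(t,np.array(r['location']),round(r['score'],2),world(d,r['location']))
print(env.state())
E
```

```text
pics
scene [1000.2 -448.6  830.3]
seat [325.4 209.7] 0.59 [587.5 141.9  52.7]
nut [310.3 181.2] 0.63 [522.3 162.7  85.5]
nut [400.6 185.1] 0.24 [646.6 378.4   1.1]
crank_grip [292.7 176.4] 0.7 [488.9 138.4  96.2]
crank_grip [312.7 181.9] 0.57 [1000.2 -448.6  830.3]
crank_elbow [298.9 178.3] 0.7 [495.5 153.1  84.1]
plate [312.3 200.9] 0.7 [560.1 126.3  74.2]
plate_fin [313.6 199.8] 0.87 [554.9 137.6  65.4]
tray [238.6 263.9] 0.88 [523.3 -75.4   1.5]
full_tray [161.4 315.2] 0.91 [ 502.6 -270.     3.2]
tray_in [312.8 146.8] 0.65 [386.  338.3   4.6]
tray_in [236.2 261.8] 0.63 [515.3 -75.1   1.4]
tray_in [313.5 198.6] 0.5 [556.8 134.4  73.3]
seat_exit [323.9 206.1] 0.85 [578.6 147.1  54.1]
nut_axis [310.2 180.9] 0.79 [521.8 162.9  86. ]
can_a [205.7 399.4] 0.84 [ 711.7 -325.4   47.1]
can_a [262.4 326.1] 0.71 [ 685.  -162.8   44.4]
can_a [294.9 305.1] 0.68 [699.1 -87.   43.1]
gauge [317.8 148.5] 0.67 [400.8 342.3   4.5]
driver [166.6 314.6] 0.48 [ 526.  -268.3   31.5]
top [ 345.5   21.  1097.4]
seat [217.6 218. ] 0.88 [535.5 206.9  60.8]
nut [230.3 220.7] 0.55 [522.4 168.8  89.9]
crank_gri
[... 474 characters left out ...]
seat_exit [229.6 231. ] 0.74 [501.2 175.9  52.9]
nut_axis [231.6 223.7] 0.7 [514.9 165.7  87.7]
nut_axis [217.8 220.3] 0.51 [531.2 208.2  50.1]
can_a [349.4 170.6] 0.54 [ 667.3 -153.    26.4]
can_a [410.9 156.1] 0.46 [ 697.4 -318.4   48.5]
gauge [176.8 266.3] 0.74 [414.1 328.1   2.7]
driver [170.8 182.9] 0.96 [645.6 347.   22.7]
{'t': 1.5, 'joints': array([ 1. ,  0.5,  1.6, -0. ,  1.1, -0.1]), 'qvel': array([ 0.,  0.,  0.,  0., -0.,  0.]), 'tau': array([  0. , -61.2, -25.8,   0.1,   0. ,   0. ]), 'eef_pos': array([252.4, 571.8, 292.3]), 'tcp_rot': array([3.1, 0. , 2.7]), 'ft_force': array([-0.4, -0.6, -0.5]), 'moment': array([-0.,  0.,  0.]), 'grip_force': 0.0, 'opening': 1.0010183042998486}
```

```bash
python3 - <<'E'
from h import *
a=cv2.imread('pics/top0.png');cv2.imwrite('pics/topc.png',cv2.resize(a[150:290,150:350],None,fx=4,fy=4,interpolation=cv2.INTER_CUBIC)[:, :800])
a=cv2.imread('pics/scene0.png');cv2.imwrite('pics/scenec.png',cv2.resize(a[120:270,220:420],None,fx=4,fy=4,interpolation=cv2.INTER_CUBIC))
E
```

```text
(no output)
```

View pics/topc.png

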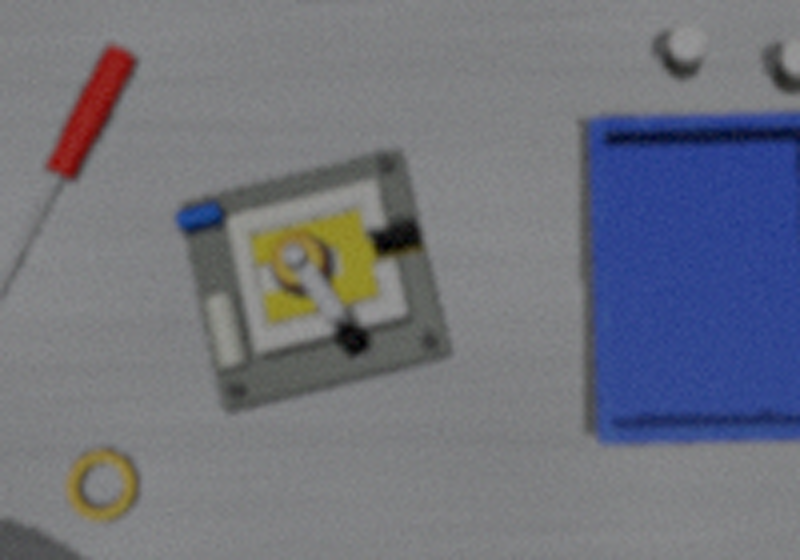

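View pics/scenec.png

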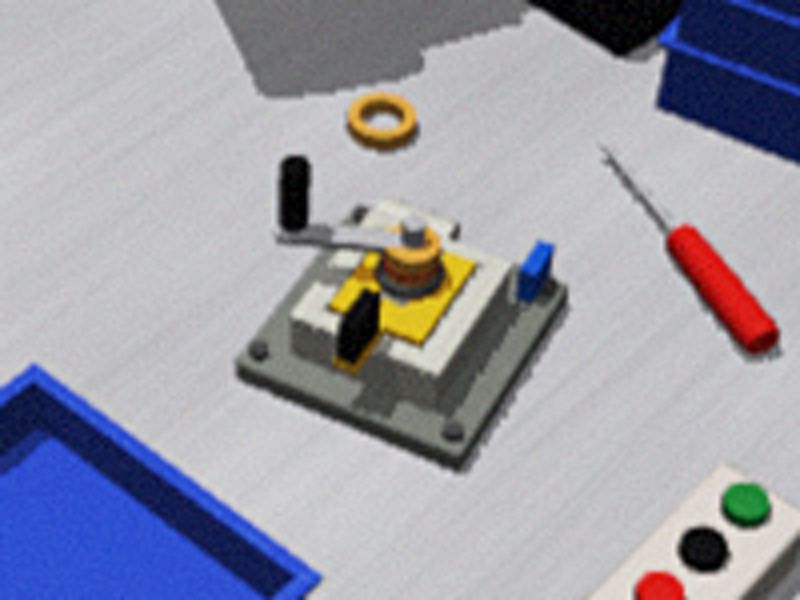

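View pics/top0.png

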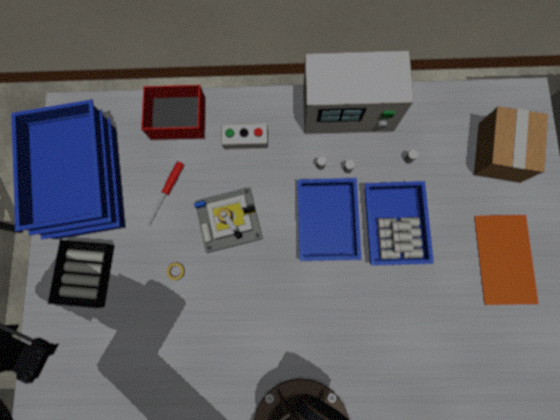

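Fixture: its tail points to image right (world -y), turned about 15°, and the grip is at crop (352,338). Going clockwise, the crank swings away from the fin. The empty tray is the left one of the pair. Now to measure more closely.

```bash
cat > m.py <<'E'
from h import *
np.set_printoptions(precision=1,suppress=True)
for c in('top','scene'):
    d=cam(c);P=cloud(d);C=d['color'].astype(int);hsv=cv2.cvtColor(d['color'],cv2.COLOR_RGB2HSV)
    X,Y,Z=P[...,0],P[...,1],P[...,2]
    roi=(X>400)&(X<640)&(Y>50)&(Y<290)
    def rect(m,z=None):
        k,l,s,_=cv2.connectedComponentsWithStats(m.astype(np.uint8));i=1+np.argmax(s[1:,4]);v,u=np.nonzero(l==i)
        Q=np.array([world(d,(a,b),z) for a,b in zip(u,v)]) if z is not None else P[l==i]
        return Q,cv2.minAreaRect(Q[:,:2].astype(np.float32))
    for z0,z1,zz in((8,200,None),(42,62,None)):
        Q,r=rect(roi&(Z>z0)&(Z<z1));print(c,'zrange',z0,z1,len(Q),r,Q[:,2].mean())
    yel=roi&(hsv[...,0]>22)&(hsv[...,0]<35)&(hsv[...,1]>130)&(hsv[...,2]>90)
    Q,r=rect(yel,56);print('yellow',len(Q),r,Q.mean(0),np.median(Z[yel]))
    dark=roi&(C.max(-1)<60)
    k,l,s,ce=cv2.connectedComponentsWithStats(dark.astype(np.uint8))
    for i in range(1,k):
        if s[i,4]>8: print('dark',s[i],ce[i],np.median(P[l==i],0),P[l==i][:,2].min(),P[l==i][:,2].max(),'@136',world(d,ce[i],136),'@114',world(d,ce[i],114),'@76',world(d,ce[i],76),'@88',world(d,ce[i],88))
    q=roi&(Z>78)&~dark; print('nut/arm',q.sum(),P[q].mean(0)); 
    blue=(hsv[...,0]>100)&(hsv[...,0]<130)&(hsv[...,1]>120)&(Y<30)&(Y>-185)&(X>380)&(X<660)
    Q,r=rect(blue&(Z>30)&(Z<60)); print('rim',r, Q[:,2].mean())
    Q,r=rect(blue&(Z<15)); print('floor',r, Q[:,2].mean())
E
python3 m.py
```

```text
top zrange 8 200 3100 ((539.1839599609375, 185.64683532714844), (150.8129425048828, 161.15753173828125), 13.03429126739502) 41.6159811001497
top zrange 42 62 1120 ((543.3588256835938, 169.21658325195312), (97.03237915039062, 122.81231689453125), 13.360577583312988) 53.21071831527648
yellow 277 ((541.2332153320312, 176.74801635742188), (58.31678009033203, 76.2175064086914), 13.965124130249023) [549.4 168.4  56. ] 55.82167701054448
dark [243 205  12   9  74] [248.8 208.9] [552.6 122.7  86. ] 16.89356363076149 90.99559258113561 @136 [542.7 116.5 136. ] @114 [547.2 118.7 114. ] @76 [555.  122.5  76. ] @88 [552.6 121.3  88. ]
dark [234 230   9   9  54] [237.8 234.2] [481.  145.3 136.4] 25.04884183987133 140.72557801490677 @136 [480.5 143.6 136. ] @114 [483.6 146.4 114. ] @76 [488.9 151.3  76. ] @88 [487.2 149.7  88. ]
nut/arm 228 [524.7 174.3  87.9]
rim ((531.7667846679688, -86.29931640625), (160.07852172851562, 219.64935302734375), 89.9771728515625) 43.59929741872102
floor ((532.5859375, -88.48468780517578), (200.4530029296875, 141.2910919189453), 0.07458130270242691) 3.731806540055192
s
[... 1005 characters left out ...]
] @88 [621.2 207.3  88. ]
dark [304 193  11  18 129] [309.2 201.4] [558.8 116.1  78.7] 57.59988661256591 90.50994166693533 @136 [592.4  73.8 136. ] @114 [579.4  90.3 114. ] @76 [557.1 118.9  76. ] @88 [564.2 109.9  88. ]
dark [280 195  81  42 199] [318.8 221.8] [593.1 115.5  10.6] 1.7679923895274214 17.644210607410628 @136 [643.   44.2 136. ] @114 [631.7  59.8 114. ] @76 [612.1  86.8  76. ] @88 [618.3  78.3  88. ]
nut/arm 313 [522.8 166.1  87.5]
rim ((531.4691162109375, -88.1557388305664), (223.781982421875, 163.70169067382812), 0.20441362261772156) 42.63978074329632
floor ((521.0820922851562, -80.14893341064453), (186.86927795410156, 131.81588745117188), 0.8643810153007507) 3.98707805614243
```

```bash
cat > g.py <<'E'
import sys
from h import *
from scipy.spatial.transform import Rotation as R
s=env.state();M=R.from_euler('xyz',s['tcp_rot'])
def go(p,yaw):
    T=R.from_euler('xyz',[np.pi,0,np.radians(yaw)])
    print('t',s['t'],'pos',s['eef_pos'].round(1),'rpy',np.degrees(s['tcp_rot']).round(2),'j',s['joints'].round(2),'F',s['ft_force'].round(1))
    print('shift now-frame',M.inv().apply(np.array(p)-s['eef_pos']).round(2),'turn',np.degrees((M.inv()*T).as_rotvec()).round(2))
go([float(a) for a in sys.argv[1:4]],float(sys.argv[4]))
E
python3 g.py 482 145.5 292 213.5
```

```text
t 1.6 pos [252.4 571.8 292.2] rpy [180.    -0.   156.18] j [ 1.05  0.49  1.56  0.    1.09 -0.11] F [ 0.1  0.1 -0.2]
shift now-frame [-3.8219e+02 -2.9720e+02  2.3000e-01] turn [  0.     0.   -57.32]
```

jog_arm([
  [0, 0, 0, -38.2, -29.7, 0, 95],
  [0, 0, 0, -38.2, -29.7, 0, 95],
  [0, 0, 0, -38.2, -29.7, 0, 95],
  [0, 0, 0, -38.2, -29.7, 0, 95],
  [0, 0, 0, -38.2, -29.7, 0, 95],
  [0, 0, 0, -38.2, -29.7, 0, 95],
  [0, 0, 0, -38.2, -29.7, 0, 95],
  [0, 0, 0, -38.2, -29.7, 0, 95],
  [0, 0, 0, -38.2, -29.7, 0, 95],
  [0, 0, 0, -38.2, -29.7, 0, 95],
])

```text
t: 2.85
eef_pos: [482.6, 144.3, 292.4]
tcp_rot: [3.141, 0.0, 2.726]
ft_force: [0.5, 0.7, -0.8]
opening: 1.0
grip_force: 0.0
```

jog_arm([
  [0, 0, -9.5, 0, 0, 0, 60],
  [0, 0, -9.5, 0, 0, 0, 60],
  [0, 0, -9.5, 0, 0, 0, 60],
  [0, 0, -9.5, 0, 0, 0, 60],
  [0, 0, -9.5, 0, 0, 0, 60],
  [0, 0, -9.8, 0, 0, 0, 60],
  [0, 0, 0, 0, 0, 0, 60],
  [0, 0, 0, 0, 0, 0, 60],
])

```text
t: 3.85
eef_pos: [481.9, 145.8, 292.3]
tcp_rot: [3.142, 0.0, -2.561]
ft_force: [0.3, 0.1, 0.2]
opening: 0.633
grip_force: 0.0
```

```bash
python3 g.py 482 145.5 175 213.5
```

```text
t 3.85 pos [481.9 145.8 292.3] rpy [ 1.8000e+02  1.0000e-02 -1.4674e+02] j [ 0.16  0.32  1.85  0.    0.97 -1.99] F [0.3 0.1 0.2]
shift now-frame [ 9.0000e-02 -2.8000e-01  1.1727e+02] turn [ 0.    0.01 -0.24]
```

jog_arm([
  [0, 0, 0, 0, 0, 20, 60],
  [0, 0, 0, 0, 0, 25, 60],
  [0, 0, 0, 0, 0, 25, 60],
  [0, 0, 0, 0, 0, 20, 60],
  [0, 0, 0, 0, 0, 15, 60],
  [0, 0, 0, 0, 0, 12, 60],
  [0, 0, 0, 0, 0, 0, 60],
  [0, 0, 0, 0, 0, 0, 60],
])

```text
t: 4.85
eef_pos: [482.2, 145.8, 175.7]
tcp_rot: [-3.141, 0.001, -2.558]
ft_force: [-0.2, 1.0, 0.9]
opening: 0.629
grip_force: 0.0
```

```bash
python3 - <<'E'
from h import *
d=cam('scene');a=d['color'][:,:,::-1]
cv2.imwrite('pics/s1.png',cv2.resize(a[90:240,220:420],None,fx=4,fy=4,interpolation=cv2.INTER_CUBIC))
E
```

```text
(no output)
```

View pics/s1.png

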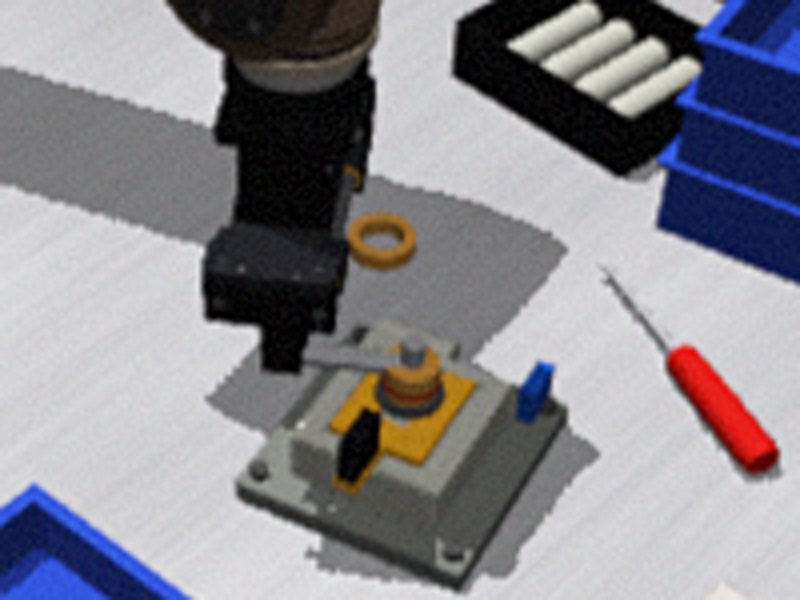

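The near finger at (282,340) hides the grip, so the fingers straddle it as planned. The crank arm leaves at (310,355). Next I close to a loose hug.

jog_arm([
  [0, 0, 0, 0, 0, 0, 40],
  [0, 0, 0, 0, 0, 0, 30],
  [0, 0, 0, 0, 0, 0, 26],
  [0, 0, 0, 0, 0, 0, 24],
  [0, 0, 0, 0, 0, 0, 24],
  [0, 0, 0, 0, 0, 0, 24],
])

```text
t: 5.65
eef_pos: [481.9, 145.8, 175.2]
tcp_rot: [3.142, 0.0, -2.557]
ft_force: [0.3, -0.0, 0.1]
opening: 0.254
grip_force: 0.0
```

jog_arm([
  [0, 0, 1, 0, 1.2, 0, 24],
  [0, 0, 1, 0, 1.2, 0, 24],
  [0, 0, 1, 0, 1.2, 0, 24],
  [0, 0, 1, 0, 1.2, 0, 24],
  [0, 0, 0, 0, 0, 0, 24],
])

```text
t: 6.28
eef_pos: [479.5, 149.8, 175.3]
tcp_rot: [-3.141, 0.0, -2.627]
ft_force: [1.5, -2.1, -0.4]
opening: 0.252
grip_force: 1.1
```

jog_arm([
  [0, 0, 1, 0, 1.2, 0, 24],
  [0, 0, 1, 0, 1.2, 0, 24],
  [0, 0, 1, 0, 1.2, 0, 24],
  [0, 0, 1, 0, 1.2, 0, 24],
  [0, 0, 0, 0, 0, 0, 24],
])

```text
t: 6.9
eef_pos: [477.1, 154.2, 175.3]
tcp_rot: [3.142, 0.0, -2.697]
ft_force: [2.2, -3.4, 1.0]
opening: 0.252
grip_force: 1.8
```

jog_arm([
  [0, 0, 3, -0.1, 3.66, -0.1, 24],
  [0, 0, 4, -0.17, 4.88, -0.14, 24],
  [0, 0, 4, -0.17, 4.88, -0.14, 24],
  [0, 0, 4, -0.17, 4.88, -0.14, 24],
  [0, 0, 4, -0.17, 4.88, -0.14, 24],
  [0, 0, 4, -0.17, 4.88, -0.14, 24],
  [0, 0, 4, -0.17, 4.88, -0.14, 24],
  [0, 0, 4, -0.17, 4.88, -0.14, 24],
  [0, 0, 4, -0.17, 4.88, -0.14, 24],
  [0, 0, 2, -0.04, 2.44, -0.07, 24],
])

```text
t: 8.15
eef_pos: [471.2, 198.2, 176.4]
tcp_rot: [-3.141, -0.001, 2.939]
ft_force: [-0.7, -3.5, 1.4]
opening: 0.252
grip_force: 1.9
```

```bash
cat > c.py <<'E'
from h import *
s=env.state();p=s['eef_pos'];F=s['ft_force'];y=s['tcp_rot'][2]
d=p[:2]-[540,184]
tx=np.array([np.cos(y),np.sin(y)]);ty=np.array([np.sin(y),-np.cos(y)])
print('t',s['t'],'r',np.hypot(*d).round(1),'ang',np.degrees(np.arctan2(d[1],d[0])).round(1),'yaw',np.degrees(y).round(1),'z',p[2].round(1),'Frad',(F[:2]@tx).round(1),'Ftan',(-F[:2]@ty).round(1),'Fz',F[2].round(1),'j6',s['joints'][5].round(2))
E
python3 c.py
```

```text
t 8.15 r 70.2 ang 168.3 yaw 168.4 z 176.4 Frad -0.0 Ftan 3.6 Fz 1.4 j6 -1.1
```

jog_arm([
  [0, 0, 4, -0.17, 4.88, -0.14, 24],
  [0, 0, 5, -0.27, 6.1, -0.17, 24],
  [0, 0, 5, -0.27, 6.1, -0.17, 24],
  [0, 0, 5, -0.27, 6.1, -0.17, 24],
  [0, 0, 5, -0.27, 6.1, -0.17, 24],
  [0, 0, 5, -0.27, 6.1, -0.17, 24],
  [0, 0, 5, -0.27, 6.1, -0.17, 24],
  [0, 0, 5, -0.27, 6.1, -0.17, 24],
  [0, 0, 4, -0.17, 4.88, -0.14, 24],
  [0, 0, 3, -0.1, 3.66, -0.1, 24],
])

```text
t: 9.4
eef_pos: [501.9, 243.3, 177.9]
tcp_rot: [-3.139, -0.001, 2.136]
ft_force: [-2.6, -2.4, 3.1]
opening: 0.254
grip_force: 2.0
```

```bash
python3 c.py
```

```text
t 9.4 r 70.5 ang 122.7 yaw 122.4 z 177.9 Frad -0.7 Ftan 3.5 Fz 3.1 j6 -0.23
```

jog_arm([
  [0, 0, 3, -0.1, 3.66, -0.1, 24],
  [0, 0, 3, -0.1, 3.66, -0.1, 24],
  [0, 0, 3, -0.1, 3.66, -0.1, 24],
  [0, 0, 3, -0.1, 3.66, -0.1, 24],
  [0, 0, 2, -0.04, 2.44, -0.07, 24],
  [0, 0, 0, 0, 0, 0, 24],
])

```text
t: 10.15
eef_pos: [517.8, 250.6, 178.5]
tcp_rot: [-3.141, -0.0, 1.894]
ft_force: [-3.8, -1.1, 2.2]
opening: 0.254
grip_force: 1.8
```

jog_arm([
  [0, 0, 1, 0, 1.22, -0.03, 24],
  [0, 0, 1, -0.02, 1.22, -0.04, 24],
  [0, 0, 1, 0, 1.22, -0.03, 24],
  [0, 0, 1, -0.02, 1.22, -0.04, 24],
  [0, 0, 0, 0, 0, 0, 24],
])

```text
t: 10.78
eef_pos: [522.9, 251.9, 178.7]
tcp_rot: [3.141, -0.0, 1.823]
ft_force: [-2.9, -1.3, 2.8]
opening: 0.25
grip_force: 1.7
```

jog_arm([
  [0, 0, 1, 0, 1.22, -0.03, 24],
  [0, 0, 1, -0.02, 1.22, -0.04, 24],
  [0, 0, 1, 0, 1.22, -0.03, 24],
  [0, 0, 1, -0.02, 1.22, -0.04, 24],
  [0, 0, 0, 0, 0, 0, 24],
])

```text
t: 11.4
eef_pos: [527.7, 253.0, 178.8]
tcp_rot: [3.141, -0.0, 1.753]
ft_force: [-3.5, -0.5, 1.9]
opening: 0.25
grip_force: 1.7
```

jog_arm([
  [0, 0, 1, 0, 1.22, -0.03, 24],
  [0, 0, 1, -0.02, 1.22, -0.04, 24],
  [0, 0, 1, 0, 1.22, -0.03, 24],
  [0, 0, 1, -0.02, 1.22, -0.04, 24],
  [0, 0, 0, 0, 0, 0, 24],
])

```text
t: 12.02
eef_pos: [532.5, 253.7, 179.0]
tcp_rot: [3.141, -0.0, 1.684]
ft_force: [-2.2, 0.2, 1.9]
opening: 0.252
grip_force: 1.7
```

jog_arm([
  [0, 0, 1, 0, 1.22, -0.03, 24],
  [0, 0, 1, -0.02, 1.22, -0.04, 24],
  [0, 0, 1, 0, 1.22, -0.03, 24],
  [0, 0, 1, -0.02, 1.22, -0.04, 24],
  [0, 0, 0, 0, 0, 0, 24],
])

```text
t: 12.65
eef_pos: [537.4, 254.1, 179.1]
tcp_rot: [3.141, -0.0, 1.614]
ft_force: [-4.5, 0.1, 2.3]
opening: 0.252
grip_force: 1.7
```

jog_arm([
  [0, 0, 1, 0, 1.22, -0.03, 24],
  [0, 0, 1, -0.02, 1.22, -0.04, 24],
  [0, 0, 1, 0, 1.22, -0.03, 24],
  [0, 0, 1, -0.02, 1.22, -0.04, 24],
  [0, 0, 0, 0, 0, 0, 24],
])

```text
t: 13.28
eef_pos: [542.3, 254.1, 179.3]
tcp_rot: [3.141, -0.0, 1.544]
ft_force: [-4.3, -0.7, 2.3]
opening: 0.248
grip_force: 1.7
```

jog_arm([
  [0, 0, 1, 0, 1.22, -0.03, 24],
  [0, 0, 1, -0.02, 1.22, -0.04, 24],
  [0, 0, 1, 0, 1.22, -0.03, 24],
  [0, 0, 1, -0.02, 1.22, -0.04, 24],
  [0, 0, 0, 0, 0, 0, 24],
])

```text
t: 13.9
eef_pos: [547.2, 253.8, 179.4]
tcp_rot: [3.141, -0.0, 1.474]
ft_force: [-4.1, 1.5, 1.7]
opening: 0.252
grip_force: 1.7
```

jog_arm([
  [0, 0, 1, 0, 1.22, -0.03, 24],
  [0, 0, 1, -0.02, 1.22, -0.04, 24],
  [0, 0, 1, 0, 1.22, -0.03, 24],
  [0, 0, 1, -0.02, 1.22, -0.04, 24],
  [0, 0, 0, 0, 0, 0, 24],
])

```text
t: 14.52
eef_pos: [552.0, 253.2, 179.6]
tcp_rot: [3.141, -0.0, 1.404]
ft_force: [-3.7, 0.1, 2.5]
opening: 0.254
grip_force: 1.7
```

jog_arm([
  [0, 0, 1, 0, 1.22, -0.03, 24],
  [0, 0, 1, -0.02, 1.22, -0.04, 24],
  [0, 0, 1, 0, 1.22, -0.03, 24],
  [0, 0, 1, -0.02, 1.22, -0.04, 24],
  [0, 0, 0, 0, 0, 0, 24],
])

```text
t: 15.15
eef_pos: [556.8, 252.2, 179.7]
tcp_rot: [3.141, -0.0, 1.334]
ft_force: [-3.2, 0.7, 1.7]
opening: 0.252
grip_force: 1.7
```

jog_arm([
  [0, 0, 1, 0, 1.22, -0.03, 24],
  [0, 0, 1, -0.02, 1.22, -0.04, 24],
  [0, 0, 1, 0, 1.22, -0.03, 24],
  [0, 0, 1, -0.02, 1.22, -0.04, 24],
  [0, 0, 0, 0, 0, 0, 24],
])

```text
t: 15.78
eef_pos: [561.5, 250.9, 179.8]
tcp_rot: [3.141, -0.0, 1.265]
ft_force: [-3.6, 1.8, 1.6]
opening: 0.248
grip_force: 1.7
```

jog_arm([
  [0, 0, 1, 0, 1.22, -0.03, 24],
  [0, 0, 1, -0.02, 1.22, -0.04, 24],
  [0, 0, 1, 0, 1.22, -0.03, 24],
  [0, 0, 1, -0.02, 1.22, -0.04, 24],
  [0, 0, 0, 0, 0, 0, 24],
])

```text
t: 16.4
eef_pos: [566.1, 249.2, 180.0]
tcp_rot: [3.141, -0.0, 1.195]
ft_force: [-3.9, 1.4, 2.1]
opening: 0.255
grip_force: 1.7
```

jog_arm([
  [0, 0, 1, 0, 1.22, -0.03, 24],
  [0, 0, 1, -0.02, 1.22, -0.04, 24],
  [0, 0, 1, 0, 1.22, -0.03, 24],
  [0, 0, 1, -0.02, 1.22, -0.04, 24],
  [0, 0, 0, 0, 0, 0, 24],
])

```text
t: 17.02
eef_pos: [570.5, 247.3, 180.1]
tcp_rot: [3.142, -0.0, 1.125]
ft_force: [-2.7, 0.7, 1.3]
opening: 0.257
grip_force: 1.7
```

jog_arm([
  [0, 0, 1, 0, 1.22, -0.03, 24],
  [0, 0, 1, -0.02, 1.22, -0.04, 24],
  [0, 0, 1, 0, 1.22, -0.03, 24],
  [0, 0, 1, -0.02, 1.22, -0.04, 24],
  [0, 0, 0, 0, 0, 0, 24],
])

```text
t: 17.65
eef_pos: [574.9, 245.0, 180.3]
tcp_rot: [3.141, -0.0, 1.055]
ft_force: [-2.5, 2.3, 1.9]
opening: 0.253
grip_force: 1.7
```

jog_arm([
  [0, 0, 1, 0, 1.22, -0.03, 24],
  [0, 0, 1, -0.02, 1.22, -0.04, 24],
  [0, 0, 1, 0, 1.22, -0.03, 24],
  [0, 0, 1, -0.02, 1.22, -0.04, 24],
  [0, 0, 0, 0, 0, 0, 24],
])

```text
t: 18.27
eef_pos: [578.5, 242.8, 180.3]
tcp_rot: [-3.14, 0.0, 0.985]
ft_force: [-5.6, 4.5, 4.2]
opening: 0.252
grip_force: 3.8
```

The force has risen to 7.2 N: this is the stop. A little more for about 10 N.

jog_arm([
  [0, 0, 0.7, 0, 0.85, 0, 24],
  [0, 0, 0.7, 0, 0.85, 0, 24],
  [0, 0, 0, 0, 0, 0, 24],
  [0, 0, 0, 0, 0, 0, 24],
])

```text
t: 18.77
eef_pos: [579.5, 242.0, 180.2]
tcp_rot: [-3.14, 0.001, 0.961]
ft_force: [-7.3, 5.8, 3.7]
opening: 0.253
grip_force: 4.9
```

```bash
python3 c.py
```

```text
t 18.775 r 70.2 ang 55.7 yaw 55.0 z 180.2 Frad 0.6 Ftan 9.3 Fz 3.7 j6 0.9
```

jog_arm([
  [0, 0, 0.5, 0, 0.6, 0, 24],
  [0, 0, 0, 0, 0, 0, 24],
  [0, 0, 0, 0, 0, 0, 24],
])

```text
t: 19.15
eef_pos: [579.9, 241.8, 180.3]
tcp_rot: [-3.139, 0.001, 0.952]
ft_force: [-9.0, 6.1, 3.5]
opening: 0.254
grip_force: 5.3
```

jog_arm([
  [0, 0, 0, 0, -2, 0, 24],
  [0, 0, 0, 0, -2, 0, 24],
  [0, 0, 0, 0, -2, 0, 24],
  [0, 0, 0, 0, -2, 0, 24],
  [0, 0, 0, 0, 0, 0, 40],
  [0, 0, 0, 0, 0, 0, 50],
  [0, 0, 0, 0, 0, 0, 60],
  [0, 0, 0, 0, 0, 0, 60],
])

```text
t: 20.15
eef_pos: [574.4, 245.8, 180.4]
tcp_rot: [3.142, -0.0, 0.952]
ft_force: [-0.0, -0.4, -0.1]
opening: 0.598
grip_force: 0.0
```

jog_arm([
  [0, 0, 0, 0, 0, -12, 60],
  [0, 0, 0, 0, 0, -20, 60],
  [0, 0, 0, 0, 0, -20, 60],
  [0, 0, 0, 0, 0, -20, 60],
  [0, 0, -8, 0, 0, -10, 60],
  [0, 0, -10, 0, 0, 0, 60],
  [0, 0, -10, 0, 0, 0, 60],
  [0, 0, -10, 0, 0, 0, 60],
  [0, 0, -10, 0, 0, 0, 60],
  [0, 0, 0, 0, 0, 0, 60],
])

```text
t: 21.4
eef_pos: [574.3, 245.9, 263.2]
tcp_rot: [3.141, -0.0, 1.789]
ft_force: [0.6, 0.3, 0.0]
opening: 0.631
grip_force: 0.0
```

```bash
python3 g.py 555.3 120 262 103.4
```

```text
t 21.4 pos [574.3 245.9 263.2] rpy [ 1.7995e+02 -1.0000e-02  1.0251e+02] j [0.3  0.52 1.59 0.   1.03 0.08] F [0.6 0.3 0. ]
shift now-frame [-118.8   -45.82    1.13] turn [ 0.05 -0.01 -0.89]
```

jog_arm([
  [0, 0, -0.9, -23.8, -9.2, 0, 42],
  [0, 0, 0, -23.8, -9.2, 0, 42],
  [0, 0, 0, -23.8, -9.2, 0, 42],
  [0, 0, 0, -23.8, -9.2, 0, 42],
  [0, 0, 0, -23.6, -9, 0, 42],
  [0, 0, 0, 0, 0, 0, 42],
  [0, 0, 0, 0, 0, 0, 42],
])

```text
t: 22.28
eef_pos: [557.2, 120.2, 262.7]
tcp_rot: [3.141, -0.0, 1.804]
ft_force: [0.1, -0.4, 0.1]
opening: 0.441
grip_force: 0.0
```

```bash
python3 g.py 555.3 120 137 103.4; python3 - <<'E'
from h import *
a=cam('scene')['color'][:,:,::-1]
cv2.imwrite('pics/s2.png',cv2.resize(a[90:240,220:420],None,fx=4,fy=4,interpolation=cv2.INTER_CUBIC))
E
sed -i 's/^for c in.*/import sys\nfor c in sys.argv[1:]:/' m.py; python3 m.py scene | grep -E 'dark|yellow'
```

```text
t 22.275 pos [557.2 120.2 262.7] rpy [ 1.7996e+02 -1.0000e-02  1.0335e+02] j [ 0.1   0.45  1.73  0.    0.96 -0.14] F [ 0.1 -0.4  0.1]
shift now-frame [  0.24  -1.97 125.71] turn [ 0.04 -0.01 -0.05]Traceback (most recent call last):
  File "m.py", line 15, in <module>
    Q,r=rect(yel,56);print('yellow',len(Q),r,Q.mean(0),np.median(Z[yel]))
        ~~~~^^^^^^^^
  File "m.py", line 9, in rect
    k,l,s,_=cv2.connectedComponentsWithStats(m.astype(np.uint8));i=1+np.argmax(s[1:,4]);v,u=np.nonzero(l==i)
                                                                     ~~~~~~~~~^^^^^^^^^
    return _wrapfunc(a, 'argmax', axis=axis, out=out, **kwds)
    return bound(*args, **kwds)
ValueError: attempt to get argmax of an empty sequence
```

View pics/s2.png

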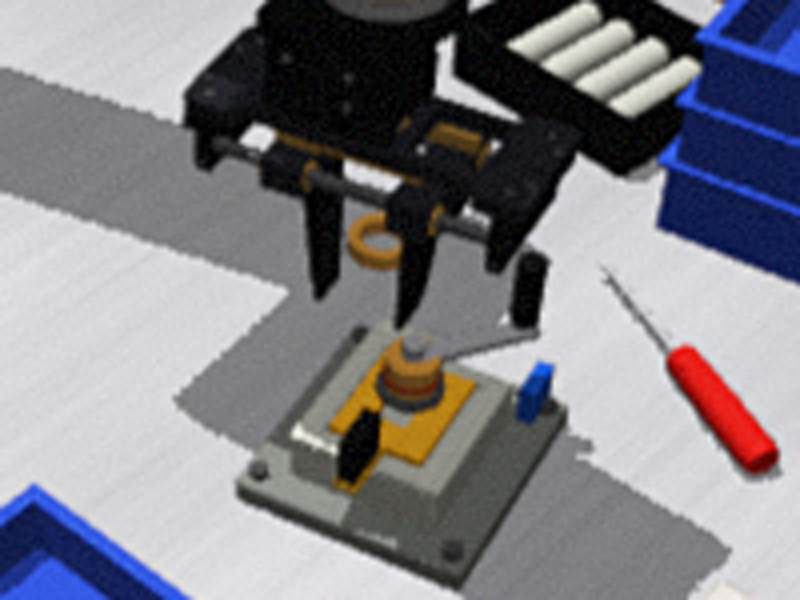

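The crank grip is now at (530,290), well clear of the gripper. The fin at (358,445) lies below the fingers. I descend and grip.

jog_arm([
  [0, 0, 0, 0, -1, 18, 42],
  [0, 0, 0, 0, -1, 25, 42],
  [0, 0, 0, 0, 0, 25, 42],
  [0, 0, 0, 0, 0, 22, 42],
  [0, 0, 0, 0, 0, 18, 42],
  [0, 0, 0, 0, 0, 11, 42],
  [0, 0, 0, 0, 0, 6.5, 42],
  [0, 0, 0, 0, 0, 0, 42],
  [0, 0, 0, 0, 0, 0, 42],
])

```text
t: 23.5
eef_pos: [555.3, 119.3, 137.4]
tcp_rot: [3.141, 0.0, 1.806]
ft_force: [0.3, -0.3, 0.1]
opening: 0.44
grip_force: 0.0
```

jog_arm([
  [0, 0, 0, 0, 0, 0, 30],
  [0, 0, 0, 0, 0, 0, 22],
  [0, 0, 0, 0, 0, 0, 18],
  [0, 0, 0, 0, 0, 0, 15],
  [0, 0, 0, 0, 0, 0, 13],
  [0, 0, 0, 0, 0, 0, 11],
  [0, 0, 0, 0, 0, 0, 8],
  [0, 0, 0, 0, 0, 0, 8],
  [0, 0, 0, 0, 0, 0, 8],
])

```text
t: 24.62
eef_pos: [555.2, 119.3, 136.9]
tcp_rot: [3.141, -0.0, 1.806]
ft_force: [1.1, -0.2, 0.4]
opening: 0.124
grip_force: 30.0
```

jog_arm([
  [0, 0, 0, 0, 0, -0.8, 8],
  [0, 0, 0, 0, 0, -1, 8],
  [0, 0, 0, 0, 0, -1, 8],
  [0, 0, 0, 0, 0, -1, 8],
  [0, 0, 0, 0, 0, -0.7, 8],
  [0, 0, 0, 0, 0, 0, 8],
  [0, 0, 0, 0, 0, 0, 8],
])

```text
t: 25.5
eef_pos: [555.1, 119.3, 141.4]
tcp_rot: [3.142, -0.0, 1.806]
ft_force: [-0.7, -0.1, -1.6]
opening: 0.123
grip_force: 30.0
```

```bash
python3 - <<'E'
from h import *
s=env.state();print(s['eef_pos'],s['ft_force'],s['moment'],np.degrees(s['tcp_rot']))
E
```

```text
[555.08922988 119.26605505 141.38783837] [-0.69480988 -0.10320185 -1.57055859] [-0.08745028 -0.00752335 -0.02031175] [ 1.79995423e+02 -3.78506981e-03  1.03476422e+02]
```

jog_arm([
  [0, 0, 0, -1, 0, 0, 8],
  [0, 0, 0, -2, 0, 0, 8],
  [0, 0, 0, -3, 0, 0, 8],
  [0, 0, 0, -3, 0, 0, 8],
  [0, 0, 0, -3, 0, 0, 8],
  [0, 0, 0, -3, 0, 0, 8],
  [0, 0, 0, -2, 0, 0, 8],
  [0, 0, 0, 0, 0, 0, 8],
])

```text
t: 26.5
eef_pos: [559.1, 102.6, 141.4]
tcp_rot: [3.142, -0.0, 1.806]
ft_force: [0.7, -0.1, -0.7]
opening: 0.127
grip_force: 30.0
```

jog_arm([
  [0, 0, 0, -4, 0, 0, 8],
  [0, 0, 0, -5, 0, 0, 8],
  [0, 0, 0, -5, 0, 0, 8],
  [0, 0, 0, -5, 0, 0, 8],
  [0, 0, 0, -5, 0, 0, 8],
  [0, 0, 0, -5, 0, 0, 8],
  [0, 0, 0, -5, 0, 0, 8],
  [0, 0, 0, -5, 0, 0, 8],
  [0, 0, 0, -4, 0, 0, 8],
  [0, 0, 0, 0, 0, 0, 8],
])

```text
t: 27.75
eef_pos: [569.1, 60.6, 141.4]
tcp_rot: [3.142, -0.0, 1.806]
ft_force: [0.9, 0.1, -2.1]
opening: 0.124
grip_force: 30.0
```

jog_arm([
  [0, 0, 0, -5, 0, 0, 8],
  [0, 0, 0, -7, 0, 0, 8],
  [0, 0, 0, -7, 0, 0, 8],
  [0, 0, 0, -7, 0, 0, 8],
  [0, 0, 0, -7, 0, 0, 8],
  [0, 0, 0, -7, 0, 0, 8],
  [0, 0, 0, -5, 0, 0, 8],
  [0, 0, 0, 0, 0, 0, 8],
])

```text
t: 28.75
eef_pos: [579.7, 16.8, 141.4]
tcp_rot: [3.141, -0.0, 1.806]
ft_force: [0.1, 0.3, -0.5]
opening: 0.125
grip_force: 30.0
```

```bash
python3 - <<'E'
from h import *
a=cam('scene')['color'][:,:,::-1]
cv2.imwrite('pics/s3.png',cv2.resize(a[120:300,170:410],None,fx=3.3,fy=3.3,interpolation=cv2.INTER_CUBIC))
E
python3 g.py 532 -128 141 90
```

```text
t 28.8 pos [579.6  17.  141.4] rpy [-1.8000e+02 -1.0000e-02  1.0346e+02] j [-0.08  0.62  1.81  0.    0.71 -0.32] F [-0.2 -0.1 -1.7]
shift now-frame [-130.    -80.01    0.34] turn [-0.000e+00 -1.000e-02  1.346e+01]
```

View pics/s3.png

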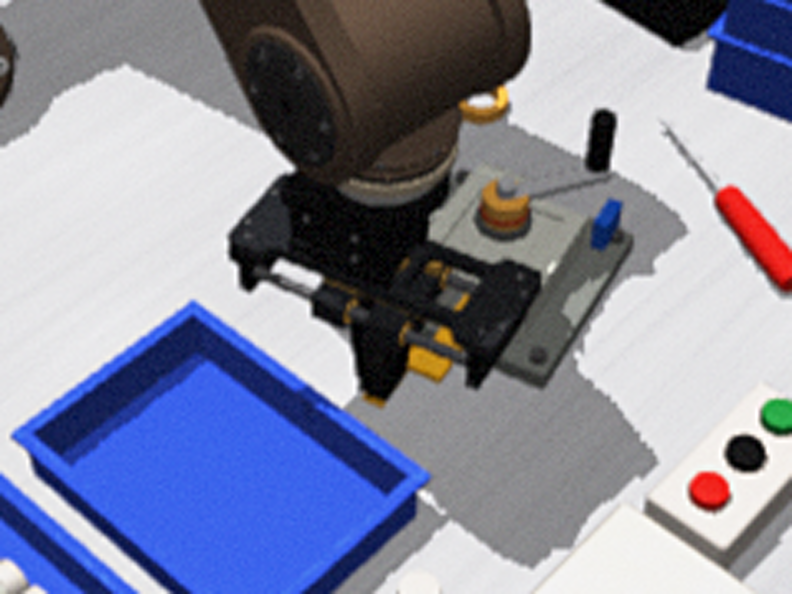

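The plate is clear of the nut and the saddle, with its tail at (375,400) and bridge at (430,360). Now over to the tray.

jog_arm([
  [0, 0, 0, 0, 0, -6, 8],
  [0, 0, 0, 0, 0, -9, 8],
  [0, 0, 0, -6, -4, -5, 8],
  [0, 0, 0, -14, -8, 0, 8],
  [0, 0, 0, -20, -12, 0, 8],
  [0, 0, 0, -25, -16, 0, 8],
  [0, 0, 0, -25, -16, 0, 8],
  [0, 0, 0, -20, -12, 0, 8],
  [0, 0, 0, -14, -8, 0, 8],
  [0, 0, 0, -6, -4, 0, 8],
])

```text
t: 30.05
eef_pos: [531.7, -129.0, 161.3]
tcp_rot: [3.142, -0.0, 1.805]
ft_force: [-0.2, 0.2, -1.4]
opening: 0.12
grip_force: 30.0
```

jog_arm([
  [0, 0, 2, 0, 0, 0, 8],
  [0, 0, 3.5, 0, 0, 0, 8],
  [0, 0, 4, 0, 0, 0, 8],
  [0, 0, 3, 0, 0, 0, 8],
  [0, 0, 1, 0, 0, 0, 8],
  [0, 0, 0, 0, 0, 0, 8],
  [0, 0, 0, 0, 0, 0, 8],
])

```text
t: 30.92
eef_pos: [532.1, -127.7, 161.4]
tcp_rot: [3.142, -0.0, 1.571]
ft_force: [0.6, 0.3, -0.4]
opening: 0.124
grip_force: 30.0
```

```bash
python3 g.py 532 -128 93 90;  python3 - <<'E'
from h import *
a=cam('scene')['color'][:,:,::-1]
cv2.imwrite('pics/s4.png',cv2.resize(a[150:330,140:380],None,fx=3.3,fy=3.3,interpolation=cv2.INTER_CUBIC))
E
```

```text
t 30.925 pos [ 532.1 -127.7  161.4] rpy [180.    -0.    90.02] j [-0.36  0.55  1.88  0.    0.71 -0.36] F [ 0.6  0.3 -0.4]
shift now-frame [-0.27 -0.11 68.36] turn [ 0.   -0.    0.02]
```

View pics/s4.png

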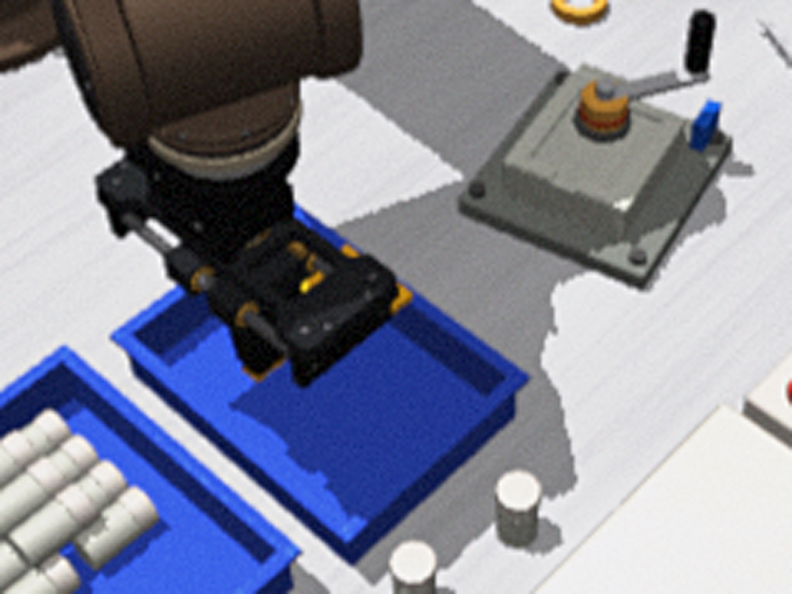

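The plate hangs over the tray: tail end at (265,368), prong end at (402,295). I lower it, slowly at the end.

jog_arm([
  [0, 0, 0, 0, 0, 6, 8],
  [0, 0, 0, 0, 0, 10, 8],
  [0, 0, 0, 0, 0, 12, 8],
  [0, 0, 0, 0, 0, 12, 8],
  [0, 0, 0, 0, 0, 10, 8],
  [0, 0, 0, 0, 0, 8, 8],
  [0, 0, 0, 0, 0, 5, 8],
  [0, 0, 0, 0, 0, 3, 8],
  [0, 0, 0, 0, 0, 1, 8],
  [0, 0, 0, 0, 0, 0, 8],
])

```text
t: 32.22
eef_pos: [532.1, -127.9, 94.5]
tcp_rot: [3.141, -0.0, 1.57]
ft_force: [0.3, 0.2, -1.5]
opening: 0.125
grip_force: 30.0
```

jog_arm([
  [0, 0, 0, 0, 0, 0.7, 8],
  [0, 0, 0, 0, 0, 0.7, 8],
  [0, 0, 0, 0, 0, 0.6, 8],
  [0, 0, 0, 0, 0, 0, 8],
  [0, 0, 0, 0, 0, 0, 8],
])

```text
t: 32.85
eef_pos: [532.1, -127.9, 92.4]
tcp_rot: [3.142, -0.0, 1.57]
ft_force: [-0.8, 0.2, -1.9]
opening: 0.12
grip_force: 30.0
```

jog_arm([
  [0, 0, 0, 0, 0, 0.5, 8],
  [0, 0, 0, 0, 0, 0.5, 8],
  [0, 0, 0, 0, 0, 0.3, 8],
  [0, 0, 0, 0, 0, 0, 8],
  [0, 0, 0, 0, 0, 0, 8],
])

```text
t: 33.48
eef_pos: [532.1, -127.9, 91.1]
tcp_rot: [-3.142, -0.0, 1.57]
ft_force: [-0.6, 0.3, -1.1]
opening: 0.123
grip_force: 30.0
```

jog_arm([
  [0, 0, 0, 0, 0, 0.3, 8],
  [0, 0, 0, 0, 0, 0.3, 8],
  [0, 0, 0, 0, 0, 0, 8],
  [0, 0, 0, 0, 0, 0, 8],
])

```text
t: 33.98
eef_pos: [532.1, -127.9, 90.9]
tcp_rot: [3.141, 0.0, 1.57]
ft_force: [-1.6, 0.9, 4.9]
opening: 0.123
grip_force: 30.0
```

jog_arm([
  [0, 0, 0, 0, 0, 0, 14],
  [0, 0, 0, 0, 0, 0, 18],
  [0, 0, 0, 0, 0, 0, 25],
  [0, 0, 0, 0, 0, 0, 35],
  [0, 0, 0, 0, 0, 0, 42],
  [0, 0, 0, 0, 0, 0, 42],
  [0, 0, 0, 0, 0, 0, 42],
])

```text
t: 34.85
eef_pos: [532.1, -127.9, 90.5]
tcp_rot: [3.141, -0.0, 1.57]
ft_force: [-1.1, -0.0, 0.4]
opening: 0.437
grip_force: 0.0
```

jog_arm([
  [0, 0, 0, 0, 0, -5, 42],
  [0, 0, 0, 0, 0, -15, 42],
  [0, 0, 0, 0, 0, -25, 42],
  [0, 0, 0, 0, 0, -30, 42],
  [0, 0, 0, 0, 0, -30, 42],
  [0, 0, 0, 0, 0, -30, 42],
  [0, 0, 0, 0, 0, -25, 42],
  [0, 0, 0, -30, 0, 0, 42],
  [0, 0, 0, -30, 0, 0, 42],
  [0, 0, 0, -30, 0, 0, 42],
])

```text
t: 36.1
eef_pos: [531.8, -218.7, 251.8]
tcp_rot: [3.141, 0.0, 1.571]
ft_force: [0.6, 0.1, 0.1]
opening: 0.446
grip_force: 0.0
```

```bash
python3 - <<'E'
from h import *
a=cam('scene')['color'][:,:,::-1]
cv2.imwrite('pics/s5.png',a)
print(env.state()['t'])
E
```

```text
36.15
```

View pics/s5.png

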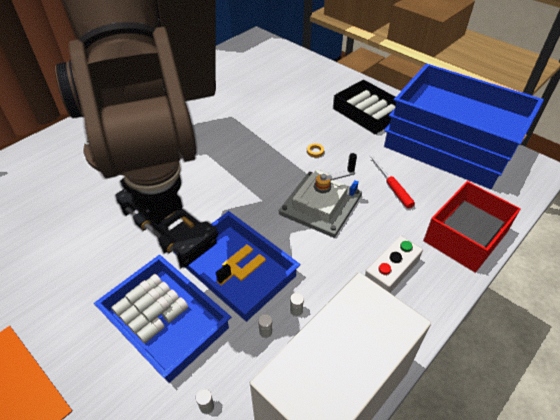

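The plate lies flat in the blue tray (fin at (223,271)). The crank grip stays at its stop (352,161), and all the loose things are in place.

```bash
python3 -c "
from cell import env
print(env.job_done())"
```

```text
the job is handed in; nothing more can be done
None
```

I backed the nut off clockwise to its stop (about 10 N at the grip) and laid the plate flat in the blue tray; the last picture shows the loose things in place, and the job was handed in at about 36 s.

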